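Set out four wrench sockets on the rail by size

ROBOT

A 7-joint arm with a two-finger parallel gripper is mounted at the origin on a cart in front of the work surface, level with it; the furniture and walls round the work are solid. World frame = base frame: x ahead of the robot, y to its left, z up, the work surface at z = 0. Lengths are in m, angles in rad, forces in N, time in s.
With the tool pointing down it reaches from about 0.4 to 0.9 m from the base axis. Payload 5.5 kg.
Tool frame: the origin (TCP) lies midway between the tips of the shut fingers; the grasp point (between the pads) lies 19 mm behind it; z points along the fingers, y is the direction in which the jaws open and shut (so a half turn about z gives the same grasp; the last joint's range is limited). The gripper opens to 92 mm and grips with 3 to 60 N. Pads are 19 mm wide; open, the fingers measure 130 mm over their backs; the gripper's body (75 mm by 190 mm) begins 47 mm behind the grasp point.
Start: joints at [-0.97, 0.501, -0.427, 1.55, 0.221, 1.138, -0.21], TCP at [0.215, 0.613, 0.227] pointing down, gripper open.
Joint ranges: [-2.88, 2.88], [-0.31, 2.03], [-1.54, 1.56], [0.2, 2.42], [-1.41, 4.55], [0.19, 2.02], [-2.57, 2.57]. Speed limits (rad/s): [2.57, 2.57, 3.14, 3.14, 3.14, 3.14, 3.14].

INTERFACE

Orientations are given as a unit quaternion [x, y, z, w].
In Python, from workcell import ctrl, vision, spotter gives the robot as it stands.
- The arm moves only by the tool send_rows, never from a script. Its argument "targets" is a list of rows, each a list of 3 entries, a list of its own where there are three numbers: the shift along the world's x, y, z in m, then the turn about the world's z in degrees, then the opening, from -1 (shut) to 1 (fully open). In form: [[[tx, ty, tz], twist, gripper], ...]. A call has 1 to 10 rows; each row is the pose to reach, as a shift and turn from the pose commanded when the call began; what a row does not reach only later rows make up. A row lasts 1/12 s, in which the tool goes at most 41.7 mm and 7.16 degrees, less where a joint would pass 70% of its speed; a pose out of reach is approached as far as the arm can. A call with a gripper value outside its range is refused whole. The fingers move at their own pace and stop on an object; "squeeze" is the grip in N (left out, the last holds). Time passes only in rows, so rows that repeat a pose let the fingers close. It gives the time, the measured TCP pose, the force and the opening at its end, in the units of the state.
- ctrl.read_state(): the state, without advancing time (a new reading comes with each control period).
- vision.read_camera(name): name is "scene" or "top"; returns (picture, depth): 480x640x3 uint8, blue, green, red; 480x640 float32, m along the optical axis (not along the pixel's ray), 0 where there is no reading.
- vision.get_calibration(name): a dict with "mtx" (3x3 intrinsics, pixels), "R" (3x3) and "t" (3): a world point X has camera coordinates R X + t. Camera axes: x right, y down, z forward; pixel columns grow to the right and rows downward; lengths in m; the calibration is good to about 2 mm. A picture is of the moment at which its call begins. get_calibration takes no time and is no camera call.
- ctrl.sign_off(): hands the job in, once; it reports no verdict.
Trained networks look in the newest picture that a camera, given by its name, has taken for a name from the list of things; names that differ only in an ending like _2 or _b are one class to them, and where a whole thing is asked for, a point or a joint stands for the part that bears it (a point fixed in the world has none). Each returns a list of dicts, best first, with "confidence" (0 to 1); they miss things now and then, are a little off and sometimes report something else, mostly with a low value. They report only what shows in the picture. A call takes as long as a camera call. They do not tell look-alikes from the thing itself.
- spotter.outline_of(camera, query): "region" (480x640 bool, what is visible of it) and "box" ([centre column, centre row, width, height] in pixels, round what is visible of it).
The state is a dict: "time_s": time; "q": joint angles; "joint_vel": joint speeds; "joint_torque": joint torques, N m; "position": TCP position; "tcp_rot": TCP orientation; "wrist_force": force on the tool from outside, world axes, zero at the start; "ft_torque": the same for the moment, N m; "gripper_width": finger opening in m.
Only numpy, scipy, OpenCV 4.12 (cv2) and the standard library are available. Lean on these libraries where they do the work, as an engineer would, in place of code of your own. Each camera call takes 0.05 s, during which the arm holds its last target. There are 200 camera calls.

TASK

Put the four loose steel sockets back on the socket rail in order of size, one upright in the middle of each round pad: the largest on the pad next to the rail's carrying loop, then each next smaller, down to the smallest at the other end. Leave the small white carton standing where it is; it holds glass bulbs.

Things in the scene. Friction and masses are not known exactly. Their poses are not given: they have to be found in the camera images.
- socket_xl: The largest of four loose steel wrench sockets: an upright round steel tube 45 mm in diameter and 58 mm tall, open hexagon mouth up, a darker band round its middle; the lowest third is a tenth narrower. Stands on the bench (z = 0) at the start. Origin at the centre of its underside, z up along its axis.
- socket_l: The second largest of four loose steel wrench sockets: an upright round steel tube 37 mm in diameter and 51 mm tall, open hexagon mouth up, a darker band round its middle; the lowest third is a tenth narrower. Stands on the bench (z = 0) at the start. Origin at the centre of its underside, z up along its axis.
- socket_m: The second smallest of four loose steel wrench sockets: an upright round steel tube 30 mm in diameter and 44 mm tall, open hexagon mouth up, a darker band round its middle; the lowest third is a tenth narrower. Stands on the bench (z = 0) at the start. Origin at the centre of its underside, z up along its axis.
- socket_s: The smallest of four loose steel wrench sockets: an upright round steel tube 24 mm in diameter and 38 mm tall, open hexagon mouth up, a darker band round its middle; the lowest third is a tenth narrower. Stands on the bench (z = 0) at the start. Origin at the centre of its underside, z up along its axis.
- pad_1: Round black rubber pad, 44 mm in diameter, set in the socket rail (a fixed grey metal strip 50 mm wide, 270 mm long, 8 mm thick, lying roughly crosswise in front of the robot, turned up to 7 degrees either way), one of four in a row along it, named 1 to 4 from the robot's left to its right, 50 to 66 mm apart; fixed. Its flat top is 9 mm above the bench and 1 mm above the rail. Origin at the centre of its underside, 3 mm below its top.
- pad_2: Round black rubber pad, 44 mm in diameter, set in the socket rail (a fixed grey metal strip 50 mm wide, 270 mm long, 8 mm thick, lying roughly crosswise in front of the robot, turned up to 7 degrees either way), one of four in a row along it, named 1 to 4 from the robot's left to its right, 50 to 66 mm apart; fixed. Its flat top is 9 mm above the bench and 1 mm above the rail. Origin at the centre of its underside, 3 mm below its top.
- pad_3: Round black rubber pad, 44 mm in diameter, set in the socket rail (a fixed grey metal strip 50 mm wide, 270 mm long, 8 mm thick, lying roughly crosswise in front of the robot, turned up to 7 degrees either way), one of four in a row along it, named 1 to 4 from the robot's left to its right, 50 to 66 mm apart; fixed. Its flat top is 9 mm above the bench and 1 mm above the rail. Origin at the centre of its underside, 3 mm below its top.
- pad_4: Round black rubber pad, 44 mm in diameter, set in the socket rail (a fixed grey metal strip 50 mm wide, 270 mm long, 8 mm thick, lying roughly crosswise in front of the robot, turned up to 7 degrees either way), one of four in a row along it, named 1 to 4 from the robot's left to its right, 50 to 66 mm apart; fixed. Its flat top is 9 mm above the bench and 1 mm above the rail. Origin at the centre of its underside, 3 mm below its top.
- handle_end: The black carrying loop at one end of the socket rail (left or right: it varies), 45 mm wide across the rail, its top 40 mm above the bench; fixed. It stands 30 to 45 mm beyond the centre of the outermost pad at that end. Origin at the centre of its foot, on the rail's top. The other end has only a low steel bar.
- bulb_carton: Bystander: small printed carton, mostly white, 50 x 51 mm, 61 mm high, loose. Origin at the centre of its underside.
Mind the look-alikes: they are no part of the job. Leave any green look-alike of the socket_xl alone.

How it is judged:
At the end, for the whole second after the job is handed in: Each socket stands upright (within 0.1 rad) on its own pad, within 12 mm of its centre: the largest on the pad next to the loop, then in falling size to the smallest on the farthest; all released and at rest. The small carton has not been moved by more than 30 mm (((horizontal distance between handle_end and pad_1 below 0.06 m and horizontal distance between socket_xl and pad_1 below 0.012 m and horizontal distance between socket_l and pad_2 below 0.012 m and horizontal distance between socket_m and pad_3 below 0.012 m and horizontal distance between socket_s and pad_4 below 0.012 m) or (horizontal distance between handle_end and pad_4 below 0.06 m and horizontal distance between socket_xl and pad_4 below 0.012 m and horizontal distance between socket_l and pad_3 below 0.012 m and horizontal distance between socket_m and pad_2 below 0.012 m and horizontal distance between socket_s and pad_1 below 0.012 m)) and height (world z) of socket_xl between 0.005 and 0.013 m and angle between each of socket_xl, socket_l, socket_m, socket_s's own z axis and vertical below 0.1 rad and linear speed of each of socket_xl, socket_l, socket_m, socket_s below 0.02 m/s and contact force between each of socket_xl, socket_l, socket_m, socket_s and the fingers below 0.1 N and height (world z) of socket_l between 0.005 and 0.013 m and height (world z) of socket_m between 0.005 and 0.013 m and height (world z) of socket_s between 0.005 and 0.013 m); the robot touches nothing.
It fails at once if the small carton is shoved aside (distance of bulb_carton from where it was at the start of the episode above 0.03 m).
It also fails if it takes over 90 s, if anything falls off the work surface, if the arm or the gripper's body presses on something with over 40 N, if the wrist force passes 120 N, or if a joint passes its speed limit or range.

## Working session

There is one attempt and no reset: what is moved stays moved. The work goes in short steps, Python scripts to look and compute and a tool call to move; the robot and the scene stay as the last step left them, time stands still between calls to the robot, and variables do not carry over. Pictures are saved under pics/ and viewed, about 12 in all and at most 16, crops included, and the job is handed in when it is done.

Besides the shell and the picture viewer there is one more tool, called after "Call:" as name(argument=value, ...) on one line, values as JSON. send_rows: Moves the arm, as the interface text tells. Its arguments: {"type":"object","properties":{"targets":{"type":"array"},"squeeze":{"type":"number"}},"required":["targets"]}

```bash
mkdir -p pics; python3 - <<'E'
from workcell import ctrl, vision
import cv2,numpy as np
for n in("scene","top"):
    p,d=vision.read_camera(n);cv2.imwrite(f"pics/{n}0.png",p);c=vision.get_calibration(n);np.savez(f"{n}0.npz",p=p,d=d)
    print(n,c["mtx"].tolist(),(-c["R"].T@c["t"]).round(3),c["R"].round(3).tolist())
print(ctrl.read_state())
E
```

```text
scene [[509.9275806558408, 0.0, 312.532260561663], [0.0, 509.9275806558408, 246.06304382169364], [0.0, 0.0, 1.0]] [-0.41  -0.437  0.599] [[0.466, -0.884, -0.021], [-0.432, -0.207, -0.878], [0.772, 0.418, -0.479]]
top [[615.0003144373434, 0.0, 306.49615358028217], [0.0, 615.0003144373434, 234.21281924276855], [0.0, 0.0, 1.0]] [0.276 0.055 1.177] [[0.021, -1.0, 0.006], [-0.986, -0.022, -0.168], [0.168, -0.002, -0.986]]
{'time_s': 0.1, 'q': array([-0.96980599,  0.50179051, -0.42677833,  1.55135557,  0.22080291,
        1.13833126, -0.21032366]), 'joint_vel': array([-1.34760726e-03, -2.07543163e-03,  2.52103853e-04, -3.48733552e-03,
        8.01971265e-05,  3.17970412e-04, -5.45874798e-05]), 'joint_torque': array([-1.11318842e-02, -5.67879260e+01, -5.83803892e+00, -2.79917657e+01,
       -6.88824453e-02,  2.41556426e-02,  5.41200961e-05]), 'position': array([0.215251  , 0.61263147, 0.22575247]), 'tcp_rot': array([ 1.68092121e-01,  9.85770866e-01, -8.98791693e-04, -1.76994270e-04]), 'wrist_force': array([-0.20774093, -0.45241546,  0.20542301]), 'ft_torque': array([ 0.01215539, -0.03136111,  0.0319193 ]), 'gripper_width': 0.09165321224599143}
```

View pics/scene0.png

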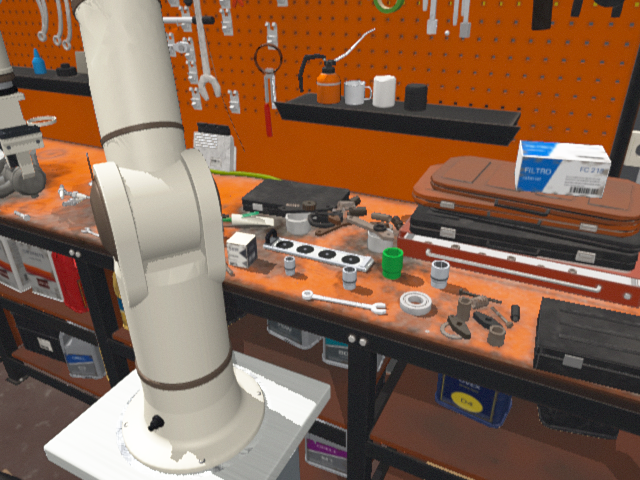

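View pics/top0.png

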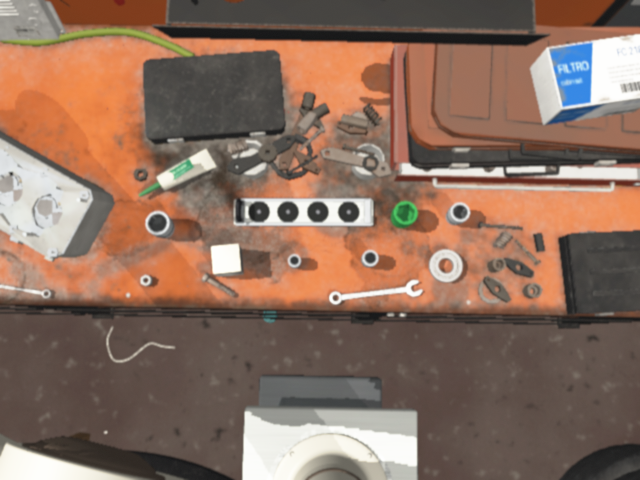

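The top view shows the rail at (305,212), with the loop probably at its left end (239,211). The carton is at (227,260). Possible sockets are (158,223), (459,213), (371,258), (294,261) and a small one at (146,281). The green look-alike is at (404,214) and the ring at (446,266) is a bearing. Next I measure them.

```bash
cat > h.py <<'E'
from workcell import ctrl, vision, spotter
import cv2,numpy as np
def ray(n,u,v,z):
    "world point on the pixel's ray at height z"
    c=vision.get_calibration(n);C=-c["R"].T@c["t"]
    r=c["R"].T@np.linalg.solve(c["mtx"],[u,v,1]);return C+r*(z-C[2])/r[2]
def cloud(n,d):
    c=vision.get_calibration(n);v,u=np.indices(d.shape)
    X=np.stack([u,v,np.ones_like(u)],-1)@np.linalg.inv(c["mtx"]).T*d[...,None]
    return (X-c["t"])@c["R"]
E
python3 - <<'E'
from h import *
f=np.load("top0.npz");p,d=f["p"],f["d"];W=cloud("top",d)
g=cv2.cvtColor(p,cv2.COLOR_BGR2GRAY)
for nm,u,v in[("a",158,223),("b",459,213),("c",371,258),("d",294,261),("e",146,281),("carton",227,260),("green",404,214)]:
    s=np.s_[v-24:v+24,u-24:u+24];w=W[s];z=w[...,2];m=(z>.012)&(z<.09)
    k,l,st,ce=cv2.connectedComponentsWithStats(m.astype(np.uint8))
    i=l[24,24] or (1+st[1:,4].argmax() if k>1 else 0)
    q=w[l==i];h=np.percentile(q[:,2],95);t=q[q[:,2]>h-.006];
    (cx,cy),r=cv2.minEnclosingCircle(t[:,:2].astype(np.float32))
    print(nm,len(q),"h",h.round(4),"c",np.round([cx,cy],4),"diam",round(2*r,4),"ext",np.ptp(t,0).round(3))
# rail pads
blk=cv2.inRange(g,0,60);s=blk.copy();s[:195]=0;s[229:]=0;s[:,:232]=0;s[:,376:]=0
k,l,st,ce=cv2.connectedComponentsWithStats(s)
for i in range(1,k):
    if st[i,4]>15: print("blk",st[i],ce[i].round(1),ray("top",*ce[i],.009).round(4),"zmed",np.median(W[l==i][:,2]).round(4),"zmax",W[l==i][:,2].max().round(3))
a=cv2.resize(p[190:295,120:380],None,fx=3,fy=3,interpolation=cv2.INTER_CUBIC)
b=cv2.resize(p[190:295,340:600],None,fx=3,fy=3,interpolation=cv2.INTER_CUBIC)[:280]
cv2.imwrite("pics/crop1.png",np.vstack([a,b]))
E
```

```text
a 567 h 0.059 c [0.4827 0.329 ] diam 0.0457 ext [0.043 0.044 0.009]
b 388 h 0.0521 c [ 0.517  -0.2336] diam 0.0382 ext [0.036 0.037 0.009]
c 229 h 0.0452 c [ 0.4281 -0.066 ] diam 0.0302 ext [0.029 0.028 0.008]
d 143 h 0.04 c [0.4207 0.0751] diam 0.024 ext [0.021 0.023 0.007]
e 41 h 0.0165 c [0.3804 0.3556] diam 0.0204 ext [0.019 0.018 0.006]
carton 888 h 0.0635 c [0.4187 0.1996] diam 0.0698 ext [0.055 0.054 0.009]
green 544 h 0.0593 c [ 0.5123 -0.1303] diam 0.0458 ext [0.044 0.044 0.008]
blk [237 198   6  24  94] [238.8 209.7] [0.5211 0.1849 0.009 ] zmed 0.0362 zmax 0.044
blk [249 203  19  17 227] [258.2 211.2] [0.5188 0.1472 0.009 ] zmed 0.0078 zmax 1.177
blk [279 203  18  18 217] [287.5 211.3] [0.5199 0.0905 0.009 ] zmed 0.0081 zmax 0.016
blk [309 203  18  18 221] [317.4 211.6] [0.5205 0.0324 0.009 ] zmed 0.0082 zmax 1.177
blk [340 203  18  18 218] [348.3 211.7] [ 0.5217 -0.0275  0.009 ] zmed 0.0078 zmax 1.177
```

View pics/crop1.png

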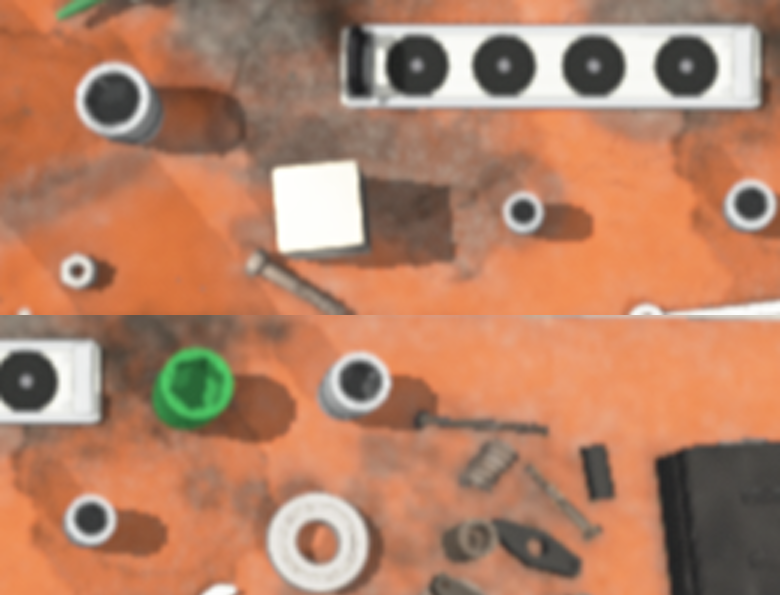

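```bash
python3 - <<'E'
from h import *
f=np.load("top0.npz");W=cloud("top",f["d"]);ok=f["d"]>0
def mx(n,x,y,dx,dy):
    m=ok&(abs(W[...,0]-x)<dx)&(abs(W[...,1]-y)<dy);z=W[m][:,2]
    print(n,len(z),np.percentile(z,[50,99,100]).round(3))
for n,x,y in[("p1",.519,.147),("p2",.520,.09),("p3",.5205,.032),("p4",.522,-.0275),("xl",.483,.329),("l",.517,-.2336)]:
    mx(n+" jaws x",x,y,.11,.05);mx(n+" jaws y",x,y,.05,.11)
for n,x0,x1 in[("behind L",.56,.64)]:
  for x in np.arange(.54,.66,.02): mx(f"x={x:.2f}",x,-.2336,.01,.12)
E
```

```text
p1 jaws x 6129 [0.003 0.084 0.088]
p1 jaws y 5632 [0.001 0.036 0.044]
p2 jaws x 6073 [0.002 0.084 0.088]
p2 jaws y 5629 [0.004 0.036 0.044]
p3 jaws x 5996 [0.001 0.074 0.081]
p3 jaws y 5627 [0.005 0.014 0.019]
p4 jaws x 6040 [0.001 0.063 0.067]
p4 jaws y 5697 [0.002 0.057 0.061]
xl jaws x 5835 [0.    0.058 0.062]
xl jaws y 6277 [0.    0.124 0.147]
l jaws x 7407 [0.012 0.185 0.19 ]
l jaws y 5647 [-0.001  0.057  0.062]
x=0.54 993 [-0.001  0.057  0.06 ]
x=0.56 1475 [-0.001  0.045  0.047]
x=0.58 1867 [0.026 0.084 0.146]
x=0.60 2485 [0.088 0.171 0.175]
x=0.62 3268 [0.156 0.188 0.19 ]
x=0.64 2086 [0.184 0.263 0.266]
```

Call:
send_rows(targets=[[[0.04,-0.03,0],-7,1],[[0.08,-0.06,0],-14,1],[[0.12,-0.1,0],-21,1],[[0.15,-0.13,0],-28,1],[[0.18,-0.16,0],-35,1],[[0.21,-0.2,0],-42,1],[[0.24,-0.24,0],-49,1],[[0.268,-0.284,0],-56,1],[[0.268,-0.284,0],-63,1],[[0.268,-0.284,0],-70,1]], squeeze=20)

```text
time_s: 0.93
position: [0.4874, 0.3222, 0.2264]
tcp_rot: [0.708, 0.706, -0.001, 0.002]
wrist_force: [0.3, -1.7, -0.1]
gripper_width: 0.0916
```

Call:
send_rows(targets=[[[0,0,0],0,1],[[0,0,-0.04],0,1],[[0,0,-0.08],0,1],[[0,0,-0.12],0,1],[[0,0,-0.14],0,1],[[0,0,-0.14],0,1],[[0,0,-0.14],0,1],[[0,0,-0.14],0,1]])

```text
time_s: 1.6
position: [0.484, 0.3306, 0.0881]
tcp_rot: [0.703, 0.711, 0.001, -0.0]
wrist_force: [0.8, -0.6, 0.7]
gripper_width: 0.0922
```

```bash
python3 - <<'E'
from h import *
print(ctrl.read_state()["position"])
p,d=vision.read_camera("scene");W=cloud("scene",d)
cv2.imwrite("pics/c2.png",cv2.resize(p[200:320,180:340],None,fx=4,fy=4))
W=cloud("top",np.load("top0.npz")["d"])
for y in(.147,.09,.032,-.0275):
  print(y,[np.round(W[(abs(W[...,0]-x)<.01)&(abs(W[...,1]-y)<.042)][:,2].max(),3) for x in(.58,.59,.6,.61,.62,.63)])
E
```

```text
[0.48404749 0.33059184 0.08813148]
0.147 [np.float64(0.071), np.float64(0.086), np.float64(0.088), np.float64(0.088), np.float64(0.087), np.float64(0.087)]
0.09 [np.float64(0.083), np.float64(0.085), np.float64(0.088), np.float64(0.088), np.float64(0.087), np.float64(0.085)]
0.032 [np.float64(0.077), np.float64(0.081), np.float64(0.081), np.float64(0.079), np.float64(0.077), np.float64(0.077)]
-0.0275 [np.float64(0.042), np.float64(0.067), np.float64(0.067), np.float64(0.067), np.float64(0.067), np.float64(0.064)]
```

View pics/c2.png

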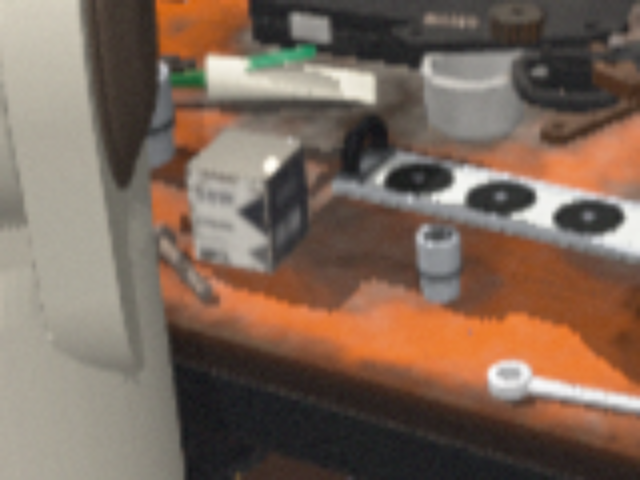

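The crop confirms the black loop at the rail's left end, next to pad_1, with the carton in front of it and the XL hidden behind the arm. The cans behind the rail are 88 mm high, so I grip high.

Call:
send_rows(targets=[[[-0.001,-0.001,-0.04],0,1],[[-0.001,-0.001,-0.061],0,1],[[-0.001,-0.001,-0.061],0,1],[[-0.001,-0.001,-0.061],0,-1],[[-0.001,-0.001,-0.061],0,-1],[[-0.001,-0.001,-0.061],0,-1],[[-0.001,-0.001,-0.061],0,-1],[[-0.001,-0.001,-0.061],0,-1],[[-0.001,-0.001,-0.061],0,-1],[[-0.001,-0.001,-0.061],0,-1]], squeeze=25)

```text
time_s: 2.48
position: [0.4826, 0.3284, 0.0262]
tcp_rot: [0.703, 0.711, 0.0, 0.0]
wrist_force: [0.2, 0.1, 0.4]
gripper_width: 0.0496
```

Call:
send_rows(targets=[[[0,0,0],0,-1],[[0,0,0],0,-1],[[0,0,0],0,-1],[[0,0,0],0,-1],[[0,0,0.02],0,-1],[[0,0,0.05],0,-1],[[0,0,0.08],0,-1],[[0,0,0.11],0,-1],[[0,0,0.11],0,-1]])

```text
time_s: 3.23
position: [0.4853, 0.3305, 0.1412]
tcp_rot: [0.703, 0.711, 0.004, 0.001]
wrist_force: [1.2, 0.9, -0.9]
gripper_width: 0.0449
```

Call:
send_rows(targets=[[[0.004,-0.02,0],0,-1],[[0.01,-0.05,0],0,-1],[[0.016,-0.08,0],0,-1],[[0.022,-0.11,0],0,-1],[[0.028,-0.14,0],0,-1],[[0.034,-0.17,0],0,-1],[[0.036,-0.182,0],0,-1],[[0.036,-0.182,0],0,-1],[[0.036,-0.182,0],0,-1],[[0.036,-0.182,0],0,-1]])

```text
time_s: 4.07
position: [0.5176, 0.1477, 0.1351]
tcp_rot: [0.703, 0.712, -0.0, -0.001]
wrist_force: [-0.6, 1.1, -3.2]
gripper_width: 0.045
```

```bash
python3 - <<'E'
from h import *
print(ctrl.read_state()["position"],ctrl.read_state()["tcp_rot"].round(4))
p,d=vision.read_camera("scene");q,_=vision.read_camera("top")
cv2.imwrite("pics/c3.png",np.hstack([cv2.resize(p[170:310,200:360],None,fx=3,fy=3)[:420,:400],cv2.resize(q[150:290,200:333],None,fx=3,fy=3)]))
E
```

```text
[0.5175917  0.14772196 0.13509835] [ 7.026e-01  7.116e-01 -2.000e-04 -7.000e-04]
```

View pics/c3.png

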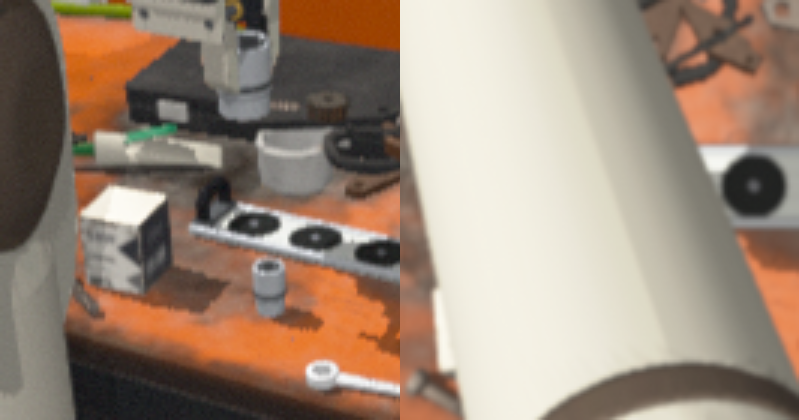

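The XL socket is held upright above pad_1.

Call:
send_rows(targets=[[[0.001,0,-0.03],0,-1],[[0.001,0,-0.06],0,-1],[[0.001,0,-0.085],0,-1],[[0.001,0,-0.094],0,-1],[[0.001,0,-0.098],0,-1],[[0.001,0,-0.098],0,-1],[[0.001,0,-0.098],0,-1]])

```text
time_s: 4.75
position: [0.5203, 0.1471, 0.0388]
tcp_rot: [0.703, 0.711, 0.001, 0.0]
wrist_force: [-0.1, -0.7, -2.9]
gripper_width: 0.0451
```

Call:
send_rows(targets=[[[-0.001,0,-0.002],0,-1],[[-0.001,0,-0.003],0,-1],[[-0.001,0,-0.003],0,-1],[[-0.001,0,-0.003],0,-1]])

```text
time_s: 5.08
position: [0.5188, 0.1464, 0.0354]
tcp_rot: [0.703, 0.711, 0.001, 0.0]
wrist_force: [-0.5, -0.3, -2.6]
gripper_width: 0.045
```

Call:
send_rows(targets=[[[0,0,-0.001],0,0.3],[[0,0,-0.001],0,0.35],[[0,0,-0.001],0,0.35],[[0,0,-0.001],0,0.35],[[0,0,0.02],0,0.35],[[0,0,0.05],0,0.35],[[0,0,0.09],0,0.35],[[0,0,0.13],0,0.35],[[0,0,0.13],0,0.35]])

```text
time_s: 5.83
position: [0.5236, 0.1479, 0.1728]
tcp_rot: [0.703, 0.711, 0.006, 0.003]
wrist_force: [1.3, 0.6, 0.9]
gripper_width: 0.0618
```

```bash
python3 - <<'E'
from h import *
print(ctrl.read_state()["q"].round(2), ctrl.read_state()["position"])
E
```

```text
[-0.3   0.34 -0.04  1.89  0.01  0.9  -0.33] [0.52361358 0.14791582 0.17278493]
```

Call:
send_rows(targets=[[[0,-0.04,0.01],0,0.35],[[0,-0.08,0.02],0,0.6],[[0,-0.12,0.03],0,1],[[0,-0.16,0.04],0,1],[[0,-0.2,0.05],0,1],[[0,-0.24,0.06],0,1],[[0,-0.28,0.06],0,1],[[0,-0.32,0.06],0,1],[[0,-0.36,0.06],0,1],[[0,-0.38,0.06],0,1]])

```text
time_s: 6.67
position: [0.5172, -0.2401, 0.2253]
tcp_rot: [0.705, 0.709, -0.001, 0.001]
wrist_force: [0.1, -0.6, 0.1]
gripper_width: 0.0915
```

```bash
python3 - <<'E'
from h import *
print(ctrl.read_state()["q"].round(2), ctrl.read_state()["position"])
p,d=vision.read_camera("top");W=cloud("top",d);np.savez("top2.npz",p=p,d=d)
cv2.imwrite("pics/c4.png",cv2.resize(p[150:290,200:440],None,fx=3,fy=3))
u,v=257,208
w=W[180:240,225:290];m=(w[...,2]>.061)&(w[...,2]<.075)
t=w[m];print(len(t));
if len(t):print(cv2.minEnclosingCircle(t[:,:2].astype(np.float32)),t.mean(0))
E
```

```text
[ 0.25  0.33  0.17  1.78 -0.06  1.04  0.44] [ 0.51715299 -0.2401163   0.22525917]
207
((0.5186651945114136, 0.14771409332752228), 0.022584691643714905) [0.51844884 0.14795262 0.0655332 ]
```

View pics/c4.png

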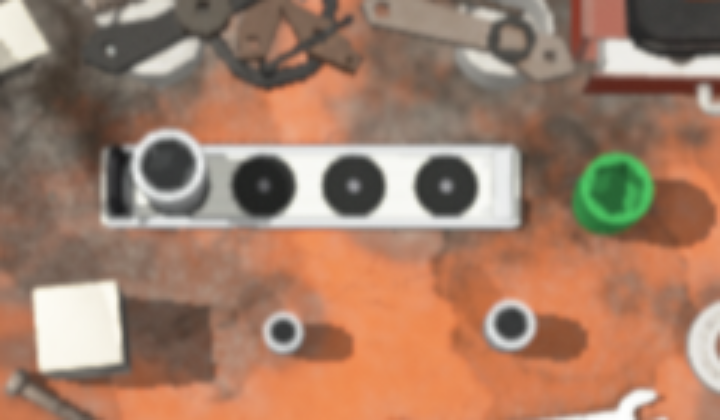

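Call:
send_rows(targets=[[[0,0,0],-7,1],[[0,0,0],-14,1],[[0,0,0],-21,1],[[0,0,0],-28,1],[[0,0,0],-35,1],[[0,0,0],-42,1],[[0,0,0],-49,1],[[0,0,0],-56,1],[[0,0,0],-63,1],[[0,0,0],-70,1]])

```text
time_s: 7.55
position: [0.5185, -0.2332, 0.2247]
tcp_rot: [0.984, 0.176, 0.0, -0.0]
wrist_force: [0.2, 0.6, 0.5]
gripper_width: 0.0919
```

Call:
send_rows(targets=[[[0,0,-0.02],-7,1],[[0,0,-0.05],-14,1],[[0,0,-0.08],-19.5,1],[[0,0,-0.11],-19.5,1],[[0,0,-0.11],-19.5,1],[[0,0,-0.11],-19.5,1],[[0,0,-0.11],-19.5,1]])

```text
time_s: 8.13
position: [0.5193, -0.2341, 0.1161]
tcp_rot: [1.0, 0.01, 0.001, 0.0]
wrist_force: [0.3, 0.4, 0.3]
gripper_width: 0.0919
```

Call:
send_rows(targets=[[[-0.002,0,-0.03],0,1],[[-0.002,0,-0.06],0,1],[[-0.002,0,-0.085],0,1],[[-0.002,0,-0.094],0,1],[[-0.002,0,-0.094],0,1],[[-0.002,0,-0.094],0,1],[[-0.002,0,-0.094],0,-1],[[-0.002,0,-0.094],0,-1],[[-0.002,0,-0.094],0,-1],[[-0.002,0,-0.094],0,-1]])

```text
time_s: 8.97
position: [0.5172, -0.2339, 0.0218]
tcp_rot: [1.0, 0.01, 0.001, 0.0]
wrist_force: [-0.4, 0.6, 0.7]
gripper_width: 0.0698
```

Call:
send_rows(targets=[[[0,0,0],0,-1],[[0,0,0],0,-1],[[0,0,0],0,-1],[[0,0,0],0,-1],[[0,0,0],0,-1],[[0,0,0],0,-1],[[0,0,0],0,-1],[[0,0,0],0,-1],[[0,0,0],0,-1]])

```text
time_s: 9.72
position: [0.5164, -0.2339, 0.0207]
tcp_rot: [1.0, 0.01, 0.0, 0.0]
wrist_force: [-0.1, -0.8, -0.8]
gripper_width: 0.037
```

Call:
send_rows(targets=[[[0,0,0.02],0,-1],[[0,0,0.05],0,-1],[[0,0,0.09],0,-1],[[0,0,0.13],0,-1],[[0,0.03,0.15],7,-1],[[0,0.06,0.15],14,-1],[[0,0.09,0.15],21,-1],[[0,0.12,0.15],28,-1],[[0,0.15,0.15],35,-1],[[0,0.18,0.15],42,-1]])

```text
time_s: 10.55
position: [0.5156, -0.052, 0.1706]
tcp_rot: [0.929, 0.371, -0.0, -0.0]
wrist_force: [-0.1, -0.1, -1.1]
gripper_width: 0.0372
```

Call:
send_rows(targets=[[[0.003,0.03,0],7,-1],[[0.003,0.06,0],14,-1],[[0.003,0.09,0],21,-1],[[0.003,0.12,0],28,-1],[[0.003,0.14,0],35,-1],[[0.003,0.144,0],42,-1],[[0.003,0.144,0],48,-1],[[0.003,0.144,0],48,-1],[[0.003,0.144,0],48,-1],[[0.003,0.144,0],48,-1]])

```text
time_s: 11.38
position: [0.5191, 0.0897, 0.1705]
tcp_rot: [0.701, 0.713, -0.0, -0.0]
wrist_force: [0.7, 0.8, -1.6]
gripper_width: 0.037
```

Call:
send_rows(targets=[[[0.001,0.001,-0.04],0,-1],[[0.001,0.001,-0.08],0,-1],[[0.001,0.001,-0.11],0,-1],[[0.001,0.001,-0.13],0,-1],[[0.001,0.001,-0.136],0,-1],[[0.001,0.001,-0.14],0,-1],[[0.001,0.001,-0.14],0,-1],[[0.001,0.001,-0.14],0,-1]])

```text
time_s: 12.05
position: [0.5218, 0.0914, 0.032]
tcp_rot: [0.7, 0.714, 0.001, 0.001]
wrist_force: [0.3, -0.3, -2.0]
gripper_width: 0.0371
```

Call:
send_rows(targets=[[[-0.001,-0.001,-0.001],0,-1],[[-0.001,-0.001,-0.001],0,-1],[[-0.001,-0.001,-0.001],0,0.1],[[-0.001,-0.001,-0.001],0,0.2],[[-0.001,-0.001,-0.001],0,0.2],[[-0.001,-0.001,-0.001],0,0.2],[[-0.001,-0.001,0.02],0,0.2],[[-0.001,-0.001,0.05],0,0.2],[[-0.001,-0.001,0.09],0,0.2],[[-0.001,-0.001,0.12],0,0.2]])

```text
time_s: 12.88
position: [0.5197, 0.0903, 0.153]
tcp_rot: [0.7, 0.714, 0.0, 0.0]
wrist_force: [0.2, 0.6, 0.3]
gripper_width: 0.0549
```

```bash
python3 - <<'E'
from h import *
s=ctrl.read_state();print(s["position"],s["gripper_width"])
E
```

```text
[0.51966195 0.09034901 0.15295791] 0.05488398375164331
```

Call:
send_rows(targets=[[[-0.02,-0.03,0],0,0.4],[[-0.04,-0.06,0],0,0.4],[[-0.06,-0.09,0],0,0.4],[[-0.08,-0.12,0],0,0.4],[[-0.092,-0.15,0],0,0.4],[[-0.092,-0.156,0],0,0.4],[[-0.092,-0.156,-0.03],0,0.4],[[-0.092,-0.156,-0.05],0,0.4],[[-0.092,-0.156,-0.05],0,0.4],[[-0.092,-0.156,-0.05],0,0.4]])

```text
time_s: 13.72
position: [0.4266, -0.0655, 0.1003]
tcp_rot: [0.7, 0.714, -0.001, -0.001]
wrist_force: [0.4, 0.3, 0.7]
gripper_width: 0.0642
```

```bash
python3 - <<'E'
from h import *
s=ctrl.read_state();print(s["position"],s["gripper_width"],s["q"].round(2))
p,d=vision.read_camera("scene");q,_=vision.read_camera("top")
cv2.imwrite("pics/c5.png",np.hstack([cv2.resize(p[190:310,250:390],None,fx=3,fy=3)[:,:400],cv2.resize(q[170:290,220:353],None,fx=3,fy=3)]))
E
```

```text
[ 0.42664925 -0.06548318  0.10027569] 0.06418360454898339 [ 0.01  0.28  0.09  2.19 -0.04  0.67  0.15]
```

View pics/c5.png

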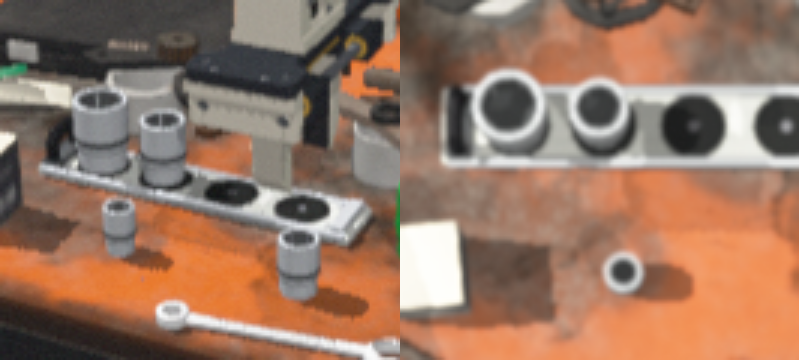

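XL and L stand upright on pads 1 and 2, and the gripper is above M.

Call:
send_rows(targets=[[[0.001,0,-0.03],0,0.4],[[0.001,0,-0.06],0,0.4],[[0.001,0,-0.08],0,0.4],[[0.001,0,-0.085],0,0.4],[[0.001,0,-0.085],0,0.4],[[0.001,0,-0.085],0,-1],[[0.001,0,-0.085],0,-1],[[0.001,0,-0.085],0,-1],[[0.001,0,-0.085],0,-1],[[0.001,0,-0.085],0,-1]])

```text
time_s: 14.65
position: [0.4291, -0.0657, 0.0165]
tcp_rot: [0.7, 0.714, 0.001, 0.001]
wrist_force: [0.2, 0.5, 0.3]
gripper_width: 0.0351
```

Call:
send_rows(targets=[[[0,0,0],0,-1],[[0,0,0],0,-1],[[0,0,0],0,-1],[[0,0,0],0,-1],[[0,0,0],0,-1],[[0,0,0],0,-1]])

```text
time_s: 15.15
position: [0.4287, -0.0657, 0.0162]
tcp_rot: [0.7, 0.714, 0.0, 0.0]
wrist_force: [-1.0, 0.8, 7.3]
gripper_width: 0.0293
```

Call:
send_rows(targets=[[[0,0,0.01],0,-1],[[0,0,0.03],0,-1],[[0,0,0.06],0,-1],[[0,0,0.1],0,-1],[[0,0,0.12],0,-1],[[0,0,0.12],0,-1],[[0,0,0.12],0,-1]])

```text
time_s: 15.73
position: [0.4293, -0.0658, 0.1372]
tcp_rot: [0.7, 0.714, 0.001, 0.001]
wrist_force: [0.0, -0.0, -1.7]
gripper_width: 0.0289
```

```bash
python3 - <<'E'
from h import *
s=ctrl.read_state();print(s["position"],s["gripper_width"],s["tcp_rot"].round(4))
p,d=vision.read_camera("scene")
cv2.imwrite("pics/c6.png",cv2.resize(p[170:300,260:400],None,fx=4,fy=4))
E
```

```text
[ 0.42933009 -0.06576676  0.1371784 ] 0.028872066314397114 [0.7    0.7141 0.0012 0.0013]
```

View pics/c6.png

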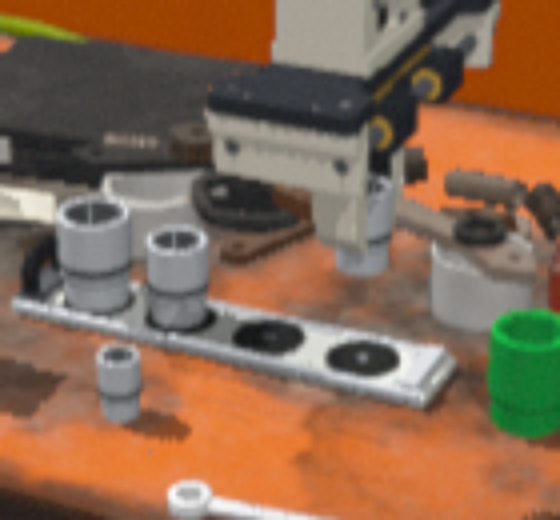

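Call:
send_rows(targets=[[[0.025,0.027,0],0,-1],[[0.05,0.054,0],0,-1],[[0.075,0.08,0],0,-1],[[0.092,0.098,0],0,-1],[[0.092,0.098,0],0,-1],[[0.092,0.098,0],0,-1],[[0.092,0.098,-0.03],0,-1],[[0.092,0.098,-0.05],0,-1],[[0.092,0.098,-0.05],0,-1],[[0.092,0.098,-0.05],0,-1]])

```text
time_s: 16.62
position: [0.5176, 0.0308, 0.084]
tcp_rot: [0.701, 0.714, -0.002, -0.002]
wrist_force: [1.4, -0.8, -1.0]
gripper_width: 0.0291
```

```bash
python3 - <<'E'
from h import *
s=ctrl.read_state();print(s["position"],s["gripper_width"],s["tcp_rot"].round(4))
p,d=vision.read_camera("scene")
c=vision.get_calibration("scene");X=c["R"]@s["position"]+c["t"];uv=(c["mtx"]@X)[:2]/X[2];print(uv)
u,v=map(int,uv)
cv2.imwrite("pics/c7.png",cv2.resize(p[v-45:v+35,u-50:u+50],None,fx=7,fy=7,interpolation=cv2.INTER_CUBIC))
E
```

```text
[0.51756401 0.03082443 0.08395333] 0.029144535765325896 [ 0.7005  0.7136 -0.0024 -0.0016]
[325.52771614 225.93353531]
```

View pics/c7.png

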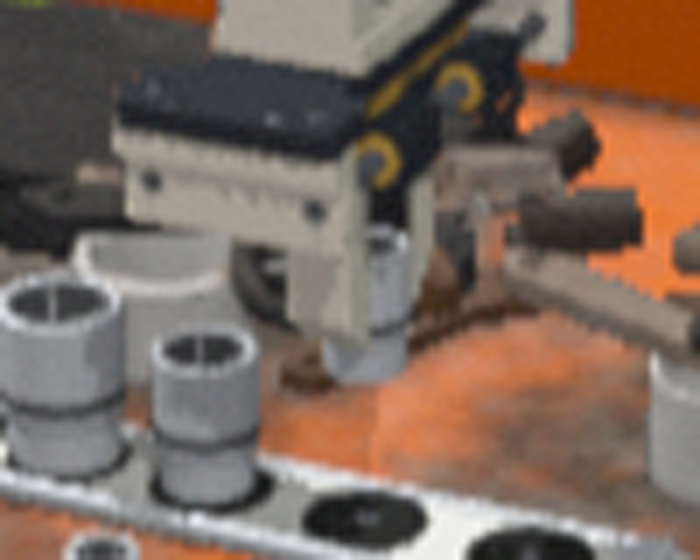

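Call:
send_rows(targets=[[[0.001,0,-0.02],0,-1],[[0.001,0,-0.04],0,-1],[[0.001,0,-0.05],0,-1],[[0.001,0,-0.054],0,-1],[[0.001,0,-0.054],0,-1],[[0.001,0,-0.054],0,-1]])

```text
time_s: 17.17
position: [0.522, 0.0322, 0.0325]
tcp_rot: [0.7, 0.714, 0.0, 0.0]
wrist_force: [-0.4, -0.4, -1.3]
gripper_width: 0.0289
```

Call:
send_rows(targets=[[[0,0,-0.001],0,-1],[[0,0,-0.002],0,-1],[[0,0,-0.003],0,-1],[[0,0,-0.003],0,-1]])

```text
time_s: 17.5
position: [0.5216, 0.0323, 0.029]
tcp_rot: [0.7, 0.714, 0.0, 0.0]
wrist_force: [0.3, 0.1, -0.7]
gripper_width: 0.0292
```

Call:
send_rows(targets=[[[-0.001,0,-0.001],0,-1],[[-0.001,0,-0.002],0,-1],[[-0.001,0,-0.002],0,-1],[[-0.001,0,-0.002],0,-1]])

```text
time_s: 17.83
position: [0.5203, 0.0323, 0.0266]
tcp_rot: [0.7, 0.714, -0.0, -0.0]
wrist_force: [0.7, 0.5, -0.8]
gripper_width: 0.029
```

Call:
send_rows(targets=[[[0,0,-0.001],0,-1],[[0,0,-0.0015],0,-1],[[0,0,-0.0015],0,-0.3],[[0,0,-0.0015],0,-0.25],[[0,0,-0.0015],0,-0.2],[[0,0,-0.0015],0,0],[[0,0,-0.0015],0,0.2],[[0,0,-0.0015],0,0.2],[[0,0,-0.0015],0,0.2]])

```text
time_s: 18.58
position: [0.5204, 0.0323, 0.0253]
tcp_rot: [0.7, 0.714, 0.0, 0.0]
wrist_force: [-0.0, 0.9, 0.2]
gripper_width: 0.0545
```

Call:
send_rows(targets=[[[0,0,0.02],0,0.2],[[0,0,0.05],0,0.2],[[0,0,0.09],0,0.2],[[0,0,0.12],0,0.2],[[-0.03,0.015,0.12],0,0.2],[[-0.06,0.03,0.12],0,0.2],[[-0.09,0.043,0.12],0,0.2],[[-0.1,0.043,0.1],0,0.2],[[-0.1,0.043,0.08],0,0.2],[[-0.1,0.043,0.08],0,0.2]])

```text
time_s: 19.42
position: [0.4173, 0.0751, 0.1031]
tcp_rot: [0.7, 0.715, -0.002, -0.001]
wrist_force: [-1.0, 0.4, -0.6]
gripper_width: 0.0555
```

```bash
python3 - <<'E'
from h import *
s=ctrl.read_state();print(s["position"],s["gripper_width"],s["tcp_rot"].round(4))
p,d=vision.read_camera("scene")
cv2.imwrite("pics/c8.png",cv2.resize(p[190:300,250:390],None,fx=5,fy=5,interpolation=cv2.INTER_CUBIC))
E
```

```text
[0.41730447 0.07508305 0.10308209] 0.055507504301929876 [ 0.6995  0.7146 -0.0019 -0.0013]
```

View pics/c8.png

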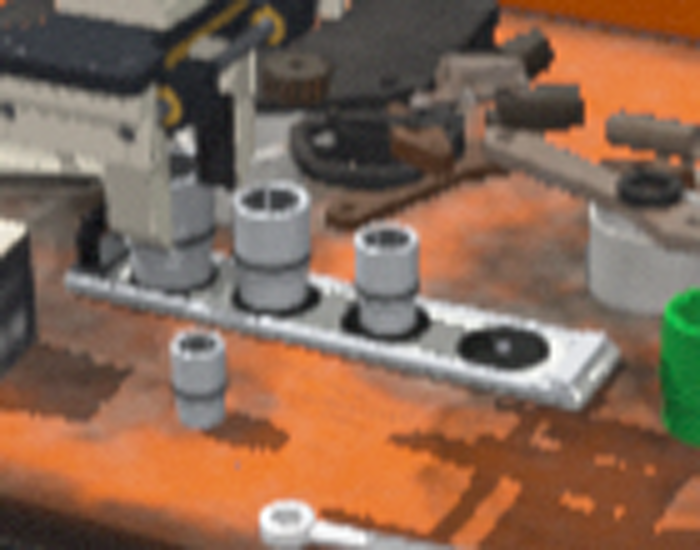

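M stands upright on pad 3. Next is S.

Call:
send_rows(targets=[[[0,0,0],0,0.2],[[0,0,-0.03],0,0.2],[[0,0,-0.06],0,0.2],[[0,0,-0.08],0,0.2],[[0,0,-0.092],0,0.2],[[0,0,-0.094],0,0.2],[[0,0,-0.094],0,0.2],[[0,0,-0.094],0,0.2]])

```text
time_s: 20.13
position: [0.4217, 0.0753, 0.0121]
tcp_rot: [0.7, 0.714, 0.001, 0.0]
wrist_force: [0.8, -0.3, 0.4]
gripper_width: 0.0549
```

Call:
send_rows(targets=[[[-0.001,0,-0.001],0,-1],[[-0.001,0,-0.001],0,-1],[[-0.001,0,-0.001],0,-1],[[-0.001,0,-0.001],0,-1],[[-0.001,0,-0.001],0,-1],[[-0.001,0,-0.001],0,-1],[[-0.001,0,-0.001],0,-1],[[-0.001,0,-0.001],0,-1],[[-0.001,0,-0.001],0,-1],[[-0.001,0,-0.001],0,-1]], squeeze=15)

```text
time_s: 20.97
position: [0.4197, 0.0754, 0.0105]
tcp_rot: [0.7, 0.714, 0.0, 0.0]
wrist_force: [-0.1, -0.5, 5.9]
gripper_width: 0.0226
```

Call:
send_rows(targets=[[[0,0,0.01],0,-1],[[0,0,0.03],0,-1],[[0,0,0.06],0,-1],[[0,0,0.1],0,-1],[[0,0,0.12],0,-1],[[0.025,-0.026,0.12],0,-1],[[0.05,-0.052,0.12],0,-1],[[0.075,-0.078,0.12],0,-1],[[0.102,-0.103,0.12],0,-1],[[0.102,-0.103,0.12],0,-1]])

```text
time_s: 21.8
position: [0.5263, -0.0344, 0.1314]
tcp_rot: [0.703, 0.712, 0.001, 0.003]
wrist_force: [0.4, -0.4, -0.9]
gripper_width: 0.0233
```

Call:
send_rows(targets=[[[0,0,0],0,-1],[[0,0,0],0,-1],[[0,0,-0.03],0,-1],[[0,0,-0.06],0,-1],[[0,0,-0.08],0,-1],[[0,0,-0.09],0,-1],[[0,0,-0.09],0,-1],[[0,0,-0.09],0,-1],[[0,0,-0.09],0,-1]])

```text
time_s: 22.55
position: [0.5222, -0.0273, 0.0415]
tcp_rot: [0.7, 0.714, 0.001, 0.001]
wrist_force: [0.1, 0.2, -0.3]
gripper_width: 0.0228
```

```bash
python3 - <<'E'
from h import *
s=ctrl.read_state();print(s["position"],s["gripper_width"],s["wrist_force"])
p,d=vision.read_camera("scene")
cv2.imwrite("pics/c9.png",cv2.resize(p[200:300,280:400],None,fx=5,fy=5,interpolation=cv2.INTER_CUBIC))
E
```

```text
[ 0.5222421  -0.02726624  0.04149699] 0.022845279835610688 [ 0.13280407  0.16026953 -0.33730059]
```

View pics/c9.png

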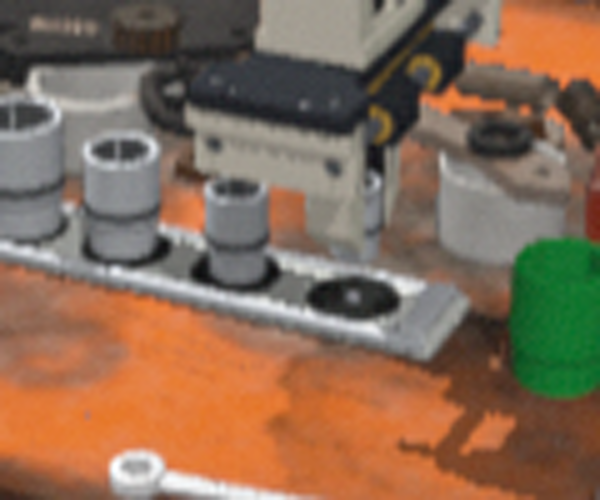

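Call:
send_rows(targets=[[[0,0,-0.01],0,-1],[[0,0,-0.016],0,-1],[[0,0,-0.019],0,-1],[[0,0,-0.02],0,-1],[[0,0,-0.02],0,-1],[[0,0,-0.02],0,-1]])

```text
time_s: 23.1
position: [0.5214, -0.0277, 0.0201]
tcp_rot: [0.7, 0.714, -0.0, -0.0]
wrist_force: [-0.2, -0.1, -1.6]
gripper_width: 0.0228
```

Call:
send_rows(targets=[[[0,0,-0.001],0,-1],[[0,0,-0.001],0,-0.45],[[0,0,-0.001],0,-0.4],[[0,0,-0.001],0,-0.3],[[0,0,-0.001],0,-0.1],[[0,0,-0.001],0,0.1],[[0,0,-0.001],0,0.1],[[0,0,-0.001],0,0.1],[[0,0,-0.001],0,0.1]])

```text
time_s: 23.85
position: [0.5214, -0.0277, 0.0192]
tcp_rot: [0.7, 0.714, 0.0, -0.0]
wrist_force: [-0.8, -1.3, -0.9]
gripper_width: 0.0504
```

Call:
send_rows(targets=[[[0,0,0.02],0,0.1],[[0,0,0.05],0,0.1],[[0,0,0.09],0,0.1],[[0,0,0.13],0,0.1],[[0,-0.04,0.16],0,0.1],[[0,-0.08,0.19],0,0.1],[[-0.02,-0.12,0.2],0,0.1],[[-0.03,-0.16,0.2],0,0.1],[[-0.03,-0.2,0.2],0,0.1],[[-0.03,-0.2,0.2],0,0.1]])

```text
time_s: 24.68
position: [0.4894, -0.2351, 0.2206]
tcp_rot: [0.703, 0.712, -0.001, 0.002]
wrist_force: [-0.2, -1.1, 0.5]
gripper_width: 0.0502
```

```bash
python3 - <<'E'
from h import *
p,d=vision.read_camera("top");q,_=vision.read_camera("scene");W=cloud("top",d)
s=ctrl.read_state();print(s["position"],s["gripper_width"],s["time_s"])
P=[(.5188,.1472,.058),(.5199,.0905,.051),(.5205,.0324,.044),(.5217,-.0275,.038)]
for x,y,h in P:
    m=(abs(W[...,0]-x)<.03)&(abs(W[...,1]-y)<.027)&(abs(W[...,2]-.009-h)<.005);t=W[m]
    c,r=cv2.minEnclosingCircle(t[:,:2].astype(np.float32));A=np.c_[t[:,:2],np.ones(len(t))]
    print(len(t),np.round(c,4),"d",round(2*r,4),"err mm",np.round((np.array(c)-[x,y])*1000,1),"z",t[:,2].mean().round(4))
m=(abs(W[...,0]-.419)<.05)&(abs(W[...,1]-.2)<.05)&(W[...,2]>.055)&(W[...,2]<.08);print("carton",cv2.minEnclosingCircle(W[m][:,:2].astype(np.float32)))
cv2.imwrite("pics/c10.png",np.hstack([cv2.resize(q[200:300,230:363],None,fx=3,fy=3)[:,:399],cv2.resize(p[180:280,230:363],None,fx=3,fy=3)]))
E
```

```text
[ 0.48997381 -0.23260292  0.21968259] 0.05052608939073539 24.7833
203 [0.5187 0.1475] d 0.0452 err mm [-0.1  0.3] z 0.0656
143 [0.5205 0.0924] d 0.0369 err mm [0.6 1.9] z 0.0589
98 [0.5202 0.0319] d 0.03 err mm [-0.3 -0.5] z 0.0521
64 [ 0.522  -0.0279] d 0.0241 err mm [ 0.3 -0.4] z 0.0457
carton ((0.41852158308029175, 0.19961540400981903), 0.034828074276447296)
```

View pics/c10.png

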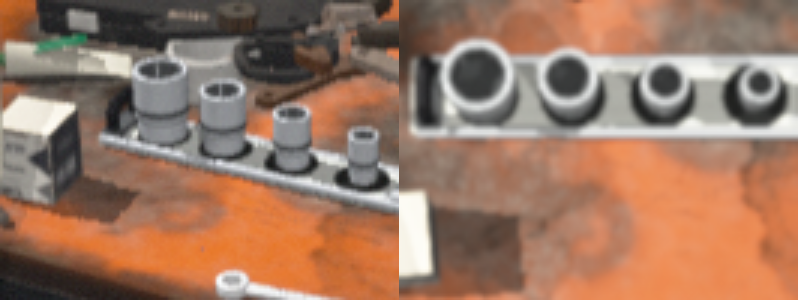

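All four stand upright and centred, in falling size from the loop.

Call:
send_rows(targets=[[[0,0,0],0,0.1],[[0,0,0],0,0.1],[[0,0,0],0,0.1],[[0,0,0],0,0.1],[[0,0,0],0,0.1]])

```text
time_s: 25.2
position: [0.4917, -0.2264, 0.2191]
tcp_rot: [0.699, 0.715, 0.0, -0.0]
wrist_force: [-0.1, -0.2, -0.1]
gripper_width: 0.0508
```

```bash
python3 -c "
from workcell import ctrl
print(ctrl.sign_off())"
```

```text
the job is handed in; nothing more can be done
None
```

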